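# Talk test of a repaired paging station

## Task

Put the repaired paging station on the air for a talk test: press on the rocker of the outlet that the station's oblong adapter is plugged into, leaving the other two outlets off, then press and release the third zone key from the left, counted as the station's user sees them from its talk-bar side (and no other zone key), then press the talk bar fully down and finish while still holding it down. Press everything where it stands: do not shift or lift the station, and leave the things lying around it alone.

Things in the scene. Friction and masses are not known exactly. Their poses are not given: they have to be found in the camera images.
- station: paging station: dark grey desk console, 220 mm (y) x 180 mm (x), 1.4 kg, loose on rubber feet. Origin: centre of its underside; +x to its rear, +y to its user's left; its front faces the robot within 0.25 rad. Top slopes up to the rear by 0.105 rad: 38 mm high in front, 57 mm behind. Gooseneck microphone, 228 mm tall, at the rear left corner (x 70, y 88 mm), leaning 31 mm back
- zone3_top (a point): centre of the top of the third zone key from the left. The four zone keys are equal grey square keys, 18 x 18 mm, in one row along the station's y, 36 mm between centres, 8 mm proud of the sloping top; z here is normal to the slope, x up the slope
- zone1 (a joint): travel of the first zone key from the left, m: 0 released, 0.004 fully down, registers at 0.003; springs back up; 1.5 N to start, 3.5 N fully down
- zone2 (a joint): travel of the second zone key from the left, m: 0 released, 0.004 fully down, registers at 0.003; springs back up; 1.5 N to start, 3.5 N fully down
- zone3 (a joint): travel of the third zone key from the left, m: 0 released, 0.004 fully down, registers at 0.003; springs back up; 1.5 N to start, 3.5 N fully down
- zone4 (a joint): travel of the fourth zone key from the left, m: 0 released, 0.004 fully down, registers at 0.003; springs back up; 1.5 N to start, 3.5 N fully down
- talk_top (a point): centre of the top of the talk bar, the one wide key near the station's front edge, 96 mm wide (y) x 24 mm, 50 mm nearer the user than the row of zone keys, 8 mm proud of the sloping top; axes as for the zone key
- talk (a joint): travel of the talk bar, m: 0 released, 0.005 fully down, talks beyond 0.004; springs back up; 1.5 N to start, 4 N fully down
- outlets: outlet box fixed to the bench on one side of the station: aluminium, three white plates in a row; 222 mm (y) x 116 mm (x), 40 mm high. Origin: centre of its underside; +x away from the robot within 0.25 rad. Plates 70 mm apart; each has an outlet (x +26 mm) and, on the robot's side at the same y, that outlet's rocker (pivot x -26 mm). All outlets are occupied
- adapter_mid (a point): the station's adapter: an oblong black plug-in brick, 62 mm (x of the box) x 40 mm, 30 mm high, fixed in one of the outlets (which one varies; the others hold a 28 mm black cube charger, 30 mm high, and a round black plug, 38 mm across, 22 mm high). The point lies right over its outlet's centre, 15 mm up
- outlet_left (a point): centre of the face of the left outlet, as seen from the robot, 40 mm above the bench
- rocker_left_press (a point): where to press the left rocker: on its near (robot's side) half, 13 mm from the pivot. White V-shaped rocker, 36 mm (x of the box) x 24 mm. Off: near half sticks up at 0.314 rad, this point 48 mm above the bench, near edge 50 mm. On: near half level, 44 mm above the bench, 4 mm proud of the plate
- rocker_left (a joint): tilt of the left rocker, rad: 0 off (near half up), 0.314 on (near half down). Stiff, stays where it is left: press it all the way over; on from 0.20. Takes 3 to 5 N on the near half
- outlet_middle (a point): centre of the face of the middle outlet, as seen from the robot, 40 mm above the bench
- rocker_middle_press (a point): where to press the middle rocker: on its near (robot's side) half, 13 mm from the pivot. White V-shaped rocker, 36 mm (x of the box) x 24 mm. Off: near half sticks up at 0.314 rad, this point 48 mm above the bench, near edge 50 mm. On: near half level, 44 mm above the bench, 4 mm proud of the plate
- rocker_middle (a joint): tilt of the middle rocker, rad: 0 off (near half up), 0.314 on (near half down). Stiff, stays where it is left: press it all the way over; on from 0.20. Takes 3 to 5 N on the near half
- outlet_right (a point): centre of the face of the right outlet, as seen from the robot, 40 mm above the bench
- rocker_right_press (a point): where to press the right rocker: on its near (robot's side) half, 13 mm from the pivot. White V-shaped rocker, 36 mm (x of the box) x 24 mm. Off: near half sticks up at 0.314 rad, this point 48 mm above the bench, near edge 50 mm. On: near half level, 44 mm above the bench, 4 mm proud of the plate
- rocker_right (a joint): tilt of the right rocker, rad: 0 off (near half up), 0.314 on (near half down). Stiff, stays where it is left: press it all the way over; on from 0.20. Takes 3 to 5 N on the near half
- handset: bystander: loose black telephone handset, 218 mm long, 54 mm high, beyond the work; origin: centre of its underside
- board: bystander: loose green circuit board, 160 x 100 mm, 24 mm high, with an aluminium front plate, to the robot's left; origin: centre of its underside
- reel: bystander: loose solder reel, 56 mm across, 48 mm high, on end, to the robot's right; origin: centre of its underside
- jar: bystander: loose small jar with a black cap, 48 mm across, 55 mm high, to the robot's right; origin: centre of its underside

How it is judged (in metres and radians):
On the way, in this order (a step that is already met when the one before it is completed fails the run):
1. the outlet that the adapter is in is switched on (((horizontal distance between adapter_mid and outlet_left below 0.02 m and value of joint rocker_left above 0.2 rad) or (horizontal distance between adapter_mid and outlet_middle below 0.02 m and value of joint rocker_middle above 0.2 rad) or (horizontal distance between adapter_mid and outlet_right below 0.02 m and value of joint rocker_right above 0.2 rad))), for 0.1 s.
2. the third zone key is pressed (3 of its 4 mm), with the talk bar up (((horizontal distance between adapter_mid and outlet_left below 0.02 m and value of joint rocker_left above 0.2 rad) or (horizontal distance between adapter_mid and outlet_middle below 0.02 m and value of joint rocker_middle above 0.2 rad) or (horizontal distance between adapter_mid and outlet_right below 0.02 m and value of joint rocker_right above 0.2 rad)) and value of joint zone3 above 0.003 m and value of joint talk below 0.0015 m), for 0.05 s.
3. the zone key is released and the talk bar is down (over 4 of its 5 mm) (((horizontal distance between adapter_mid and outlet_left below 0.02 m and value of joint rocker_left above 0.2 rad) or (horizontal distance between adapter_mid and outlet_middle below 0.02 m and value of joint rocker_middle above 0.2 rad) or (horizontal distance between adapter_mid and outlet_right below 0.02 m and value of joint rocker_right above 0.2 rad)) and value of joint talk above 0.004 m and value of joint zone3 below 0.0015 m), for 0.3 s.
At the end, for the whole second after the job is handed in: The fingers hold the talk bar down (over 4 of its 5 mm, force over 0.5 N); all zone keys are up (within 1.5 mm); the adapter's rocker is on (over 0.20 of 0.314 rad) and the other two are off; the station is within 15 mm of where it stood, the loose things within 20 mm (all of step 3 and not ((not (horizontal distance between adapter_mid and outlet_left below 0.02 m) and value of joint rocker_left above 0.16 rad) or (not (horizontal distance between adapter_mid and outlet_middle below 0.02 m) and value of joint rocker_middle above 0.16 rad) or (not (horizontal distance between adapter_mid and outlet_right below 0.02 m) and value of joint rocker_right above 0.16 rad)) and contact force between the fingers and station above 0.5 N and value of joint each of zone1, zone2, zone4 below 0.0015 m and distance of station from where it was at the start of the episode below 0.015 m and distance of each of handset, board, reel, jar from where it was at the start of the episode below 0.02 m); the arm keeps its last pose, push and grip.
It fails at once if the rocker of another outlet is pushed past half-way ((not (horizontal distance between adapter_mid and outlet_left below 0.02 m) and value of joint rocker_left above 0.16 rad) or (not (horizontal distance between adapter_mid and outlet_middle below 0.02 m) and value of joint rocker_middle above 0.16 rad) or (not (horizontal distance between adapter_mid and outlet_right below 0.02 m) and value of joint rocker_right above 0.16 rad)).
It fails at once if another zone key is pressed (over 2 of its 4 mm) (value of joint any of zone1, zone2, zone4 above 0.002 m).
It fails at once if a zone key or the talk bar is pressed while the station's outlet is still off (not ((horizontal distance between adapter_mid and outlet_left below 0.02 m and value of joint rocker_left above 0.2 rad) or (horizontal distance between adapter_mid and outlet_middle below 0.02 m and value of joint rocker_middle above 0.2 rad) or (horizontal distance between adapter_mid and outlet_right below 0.02 m and value of joint rocker_right above 0.2 rad)) and (value of joint zone3 above 0.003 m or value of joint talk above 0.004 m)).
It fails at once if the station is shifted by more than 15 mm, lifted or tipped (distance of station from where it was at the start of the episode above 0.015 m or angle between station's own z axis and vertical above 0.08 rad).
It fails at once if a bystander is moved by more than 20 mm (distance of any of handset, board, reel, jar from where it was at the start of the episode above 0.02 m).
It also fails if it takes over 53 s, if anything falls off the work surface, if the arm or the gripper's body presses on something with over 40 N, if the wrist force passes 120 N, or if a joint passes its speed limit or range.

## Robot

A 6-joint arm with a two-finger parallel gripper is mounted at the origin on the work surface. World frame = base frame: x ahead of the robot, y to its left, z up, the work surface at z = 0. Lengths are in mm, angles in rad, forces in N, time in s.
With the tool pointing down it reaches from about 275 to 825 mm from the base axis. Payload 4.9 kg.
Tool frame: the origin (TCP) lies at the very end of the fingers, on their centre line; the grasp point (between the pads) lies 19 mm behind it; z points along the fingers, y is the line along which they close (so a half turn about z gives the same grasp; the last joint's range is limited). The gripper opens to 85 mm and grips with 20 to 120 N. Pads are 22 mm wide; open, the fingers measure 114 mm over their backs; the gripper's body (76 mm by 85 mm) begins 54 mm behind the grasp point. The pads swing forward as they close: fully open they stand 13 mm farther back than shut.
Start: joints at [-1.245, 0.326, -0.193, 1.052, 0, 1.437], TCP at [244.087, -492.89, 200.181] pointing down, gripper open.
Joint ranges: [-2.65, 2.65], [-0.97, 1.79], [-1.3, 1.35], [-1.93, 2.1], [-1.47, 1.37], [-3.14, 3.14]. Speed limits (rad/s): [2.57, 2.57, 3.14, 3.14, 3.14, 3.14].

## Interface

Orientations are given as [roll, pitch, yaw] about the fixed x, y, z axes, in that order (R = Rz(yaw) Ry(pitch) Rx(roll)).
In Python, from bench import bot, solve_ik, imaging gives the robot as it stands. Calls block until the motion is done:
- bot.move_ptp(position, orientation): joint-space move of the TCP to a pose.
- bot.movel(position, rot=None, max_speed=150, threshold=None): straight line of the TCP; rot=None keeps the orientation; max_speed is the mean speed in mm/s. With threshold (N) it stops when the force on the tool has changed by that much, and returns True; else False.
- bot.move_j(angles): joint-space move.
- bot.grip(opening, effort=None): opening from 0.0 (shut) to 1.0 (fully open); effort is the grip in N (None keeps the last); returns when the fingers have stopped.
- bot.dwell(seconds).
- solve_ik(position, orientation): joint angles nearest the present ones, or None.
- bot.get_state(): the state.
- imaging.capture(name): name is "side" or "top"; returns the picture (480x640x3 uint8, blue, green, red); there is no depth.
- imaging.camera_model(name): a dict with "K" (3x3 intrinsics, pixels), "position" and "rotation" of the camera in the world. Camera axes: x right, y up, looking along -z (the intrinsics and any distortion apply to the point x, -y, -z); pixel columns grow to the right and rows downward; lengths in mm; the calibration is good to about 2 mm. A picture is of the moment at which its call begins. camera_model takes no time and is no camera call.
A pose or a line that the arm cannot do raises bot.IKError and nothing moves.
- bot.sign_off(): hands the job in; it is judged then, once.
The state is a dict: "t": time; "qpos": joint angles; "joint_velocities": joint speeds; "effort": joint torques, N m; "tcp_pos": TCP position; "orientation": TCP orientation; "contact_force": force on the tool from outside, world axes, zero at the start; "wrist_torque": the same for the moment, N m; "opening": opening from 0.0 (shut) to 1.0 (fully open); "gripper_force": force on a finger pad.
Only numpy, scipy, OpenCV 4.12 (cv2) and the standard library are available. Lean on these libraries where they do the work, as an engineer would, in place of code of your own. Each camera call takes 0.05 s, during which the arm holds its last target. There are 200 camera calls.

## Working session

There is one attempt and no reset: what is moved stays moved. The work goes in short steps, each a Python script; the robot and the scene stay as the last script left them, time stands still between calls to the robot, and variables do not carry over. Pictures are saved under pics/ and viewed, at most 10 in all, crops included, and the job is handed in when it is done.

```bash
ls; mkdir -p pics
python3 - <<'E'
from bench import bot, solve_ik, imaging
import cv2
for n in("top","side"):
    cv2.imwrite(f"pics/{n}0.png",imaging.capture(n))
    m=imaging.camera_model(n); print(n,m)
print(bot.get_state()["t"])
E
```

```text
pics
top {'K': array([[452.7463189 ,   0.        , 314.29451449],
       [  0.        , 452.7463189 , 239.82407934],
       [  0.        ,   0.        ,   1.        ]]), 'position': array([ 398.9805256 ,   26.18425685, 1282.38785376]), 'rotation': array([ 0.19085083, -0.02134551, -1.55272767])}
side {'K': array([[615.38106935,   0.        , 328.63663499],
       [  0.        , 615.38106935, 236.47285496],
       [  0.        ,   0.        ,   1.        ]]), 'position': array([ 235.41547291,  904.25970957, 1117.09749294]), 'rotation': array([ 0.75751495,  0.01790339, -2.76975574])}
0.1
```

View pics/top0.png

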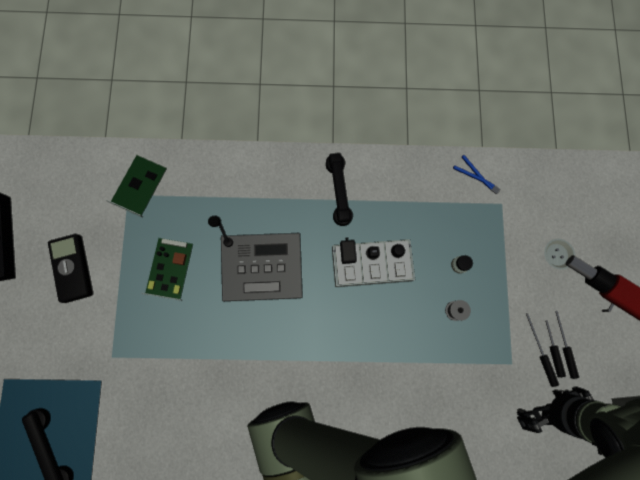

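View pics/side0.png

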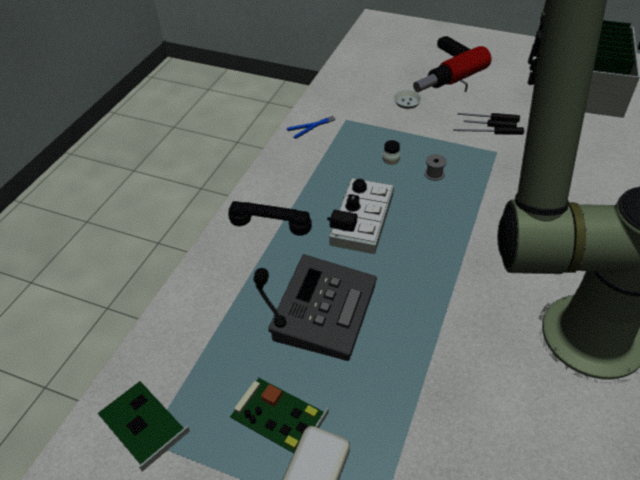

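The top view shows the station around (261,267) with its keys at (241..281, 268) and talk bar at (262,287). The outlet box is around (372,262), and the oblong brick at (348,251) is in the left outlet. I'll zoom in and get exact pixels.

```bash
cat > h.py <<'E'
import numpy as np, cv2
from scipy.spatial.transform import Rotation as R
from bench import bot, solve_ik, imaging
def cam(n):
    m=imaging.camera_model(n); return m["K"],np.array(m["position"]),R.from_euler("xyz",m["rotation"]).as_matrix()
def ray(n,u,v):
    K,p,r=cam(n); a=np.linalg.solve(K,[u,v,1.]); return p,r@(a*[1,-1,-1])
def onz(n,uv,z):
    p,d=ray(n,*uv); return p+d*(z-p[2])/d[2]
def proj(n,P):
    K,p,r=cam(n); c=r.T@(np.asarray(P,float)-p)*[1,-1,-1]; a=K@c; return a[:2]/a[2]
E
python3 - <<'E'
from h import *
t=cv2.imread("pics/top0.png"); s=cv2.imread("pics/side0.png")
c=cv2.resize(t[222:312,210:420],None,fx=3.8,fy=3.8,interpolation=cv2.INTER_CUBIC); cv2.imwrite("pics/tc.png",c)
c=cv2.resize(s[170:365,220:405],None,fx=3,fy=3,interpolation=cv2.INTER_CUBIC); cv2.imwrite("pics/sc.png",c)
print(onz("top",(348,251),70),onz("top",(267.5,268),55),proj("top",bot.get_state()["tcp_pos"]),proj("side",onz("top",(267.5,268),55)))
# light blobs
g=cv2.cvtColor(t,cv2.COLOR_BGR2GRAY)
print(g[268,230:292]); print(g[287,236:290]); print(g[272,330:415]);print(g[260:286,350])
E
```

```text
[604.78477446 -87.67938079  70.        ] [555.64944896 130.27393179  55.        ] [528.10618898 400.02187291] [329.49424504 291.94548297]
[ 75  74  75  75  74  75  71  60  73  94  99 101 103  93  54  51  74  76
  76  73  63  63  99 101 103 104 102  85  50  68  78  79  78  70  62  99
 103 104 105 105  92  44  60  78  80  79  73  68  99 104 106 106 107  97
  52  65  80  81  82  81  82  81]
[ 76  76  76  76  76  76  72  63  76 100 102 103 103 103 103 104 104 104
 105 104 104 104 105 105 104 105 105 105 106 106 105 106 106 106 106 106
 106 106 106 107 107 106  95  54  59  80  82  81  81  82  81  82  82  82]
[120 120 119 104  72 116 112 107 140 143 143 144 144 137 113  98 139 144
 144 144 144 143 142 132 109 135 143 144 143 143 140 130 126 141 144 144
 144 143 140 122  97 132 140 143 143 144 144 144 139 127 127 141 143 144
 143 144 136 122 129 142 143 143 144 142 131  92  92 139 143 143 143 144
 144 143 136 123 141 143 143 144 143 132 106 111 107]
[ 27  16  23  83 127 132 116 131 143 144 144 144 144 144 144 144 144 144
 140 105 108 134 140 118 115  87]
```

View pics/tc.png

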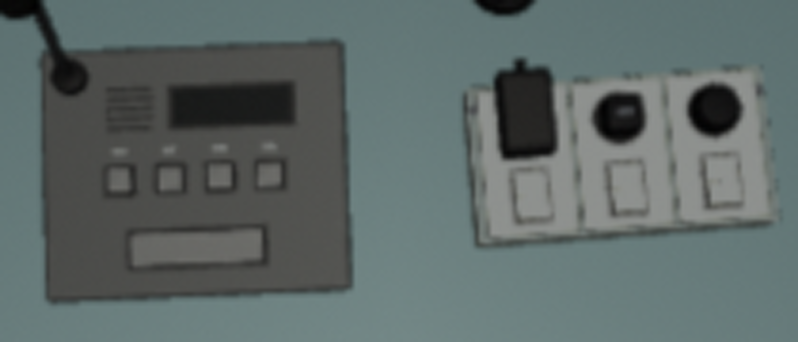

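View pics/sc.png

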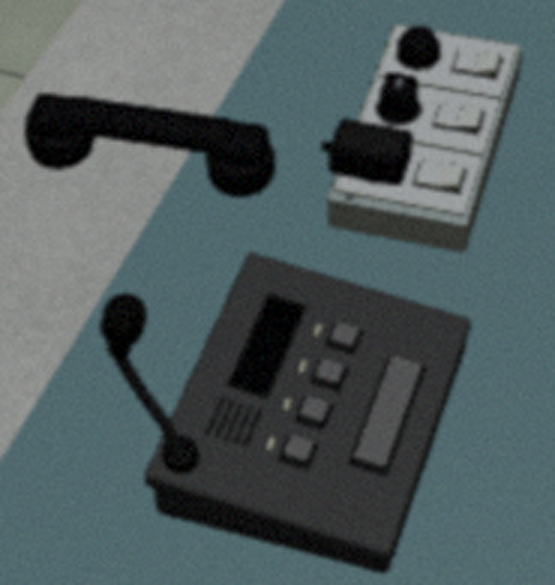

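The adapter is confirmed in the left outlet; the cube is in the middle and the round plug on the right. Zone 3 is at about (267.6,268) in top and (329.7,294) in side. The left rocker is at about (350,273) in top and (367,228) in side. Next I'll triangulate.

```bash
cat > meas.py <<'E'
from h import *
def tri(a,b):
    p,d=ray("top",*a);q,e=ray("side",*b); d/=np.linalg.norm(d);e/=np.linalg.norm(e)
    s=np.linalg.lstsq(np.c_[d,-e],q-p,rcond=None)[0]; A,B=p+s[0]*d,q+s[1]*e
    return (A+B)/2,np.linalg.norm(A-B)
fT=lambda x,y:((x+.5)/3.8+210-.5,(y+.5)/3.8+222-.5)
fS=lambda x,y:((x+.5)/3+220-.5,(y+.5)/3+170-.5)
pts=dict(z1=((119,180),(298,448)),z2=((170,178),(313,409)),z3=((220,175),(329,372)),z4=((269,174),(345,334)),
 talk=((197,247),(387,411)),rl=((532,195),(441,175)),rm=((627,187),(460,117)),rr=((722,179),(478,62)))
P={}
for k,(a,b) in pts.items():
    P[k],e=tri(fT(*a),fS(*b)); print(k,P[k].round(1),"gap",e.round(1))
g=cv2.cvtColor(cv2.imread("pics/top0.png"),cv2.COLOR_BGR2GRAY)
m=np.zeros_like(g); m[258:296,230:292]=(g[258:296,230:292]>90)
n,l,st,c=cv2.connectedComponentsWithStats(m)
Q={}
for i in range(1,n):
    if st[i,4]>12: print(c[i].round(2),st[i,4],onz("top",c[i],56 if c[i][1]<278 else 51).round(1))
for k in("rl","rm","rr"): print(k,onz("top",fT(*pts[k][0]),45).round(1))
E
python3 meas.py; python3 -c "
from h import *
s=bot.get_state();print(s['orientation'],s['contact_force'])"
```

```text
z1 [551.7 202.7  50.8] gap 0.5
z2 [554.3 166.5  49.8] gap 0.1
z3 [556.7 130.6  49.1] gap 1.2
z4 [557.7  95.2  51.9] gap 1.4
talk [505.5 145.6  44.3] gap 0.3
rl [547.5 -95.3  41.3] gap 1.8
rm [ 554.5 -164.5   41.7] gap 2.2
rr [ 561.6 -233.8   42.2] gap 2.5
[240.92 269.08] 24 [551.1 202.1  56. ]
[253.92 268.92] 24 [552.2 166.9  56. ]
[267.41 268.07] 29 [555.3 130.4  56. ]
[280.36 267.86] 28 [556.6  95.3  56. ]
[261.51 286.78] 249 [504.6 144.9  51. ]
rl [547.9 -94.8  45. ]
rm [ 555.2 -163.8   45. ]
rr [ 562.5 -233.    45. ]
[-3.13998177e+00 -2.13331589e-04  4.59773913e-01] [ 0.57434046 -0.33981092 -0.48375218]
```

Run:
```python
from h import *
bot.grip(0.0,40)
o=[np.pi,0,0.105]
bot.move_ptp([533,-96.5,140],o)
bot.movel([533,-96.5,70])
s=bot.get_state(); print(s["t"],s["tcp_pos"],s["contact_force"],s["opening"],proj("side",s["tcp_pos"]),proj("top",s["tcp_pos"]))
a=imaging.capture("side")[170:290,300:460];b=imaging.capture("top")[215:335,290:450]
cv2.imwrite("pics/hover.png",np.hstack([cv2.resize(x,(400,300),interpolation=cv2.INTER_CUBIC) for x in(a,b)]))
```

```text
3.2833 [533.30709853 -97.06904858  70.4310189 ] [ 0.36990784 -0.64226362  0.41965125] 0.002096164509157302 [372.45571719 220.43803803] [351.39719899 277.26685688]
```

View pics/hover.png

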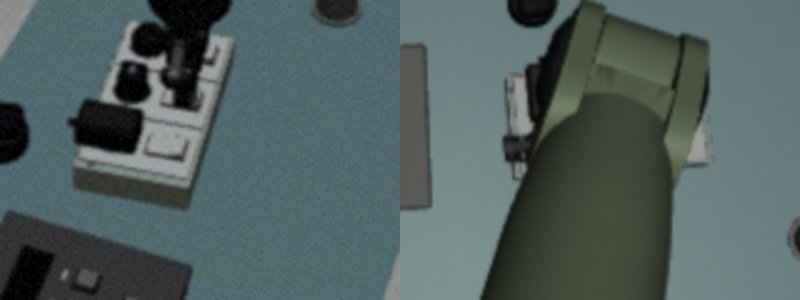

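The side view shows the fingertips near (187,108) in the crop, against a projected (181,126). I'll zoom in before pressing.

Run:
```python
from h import *
a=imaging.capture("side"); u,v=proj("side",bot.get_state()["tcp_pos"]); print(u,v)
c=cv2.resize(a[175:255,330:420],None,fx=6.5,fy=6.5,interpolation=cv2.INTER_CUBIC)
c=cv2.convertScaleAbs(c,alpha=1.8,beta=25)
cv2.circle(c,(int((u-330)*6.5),int((v-175)*6.5)),4,(0,0,255),1)
cv2.imwrite("pics/hz.png",c)
```

```text
372.14954128898773 220.1409633990621
```

View pics/hz.png

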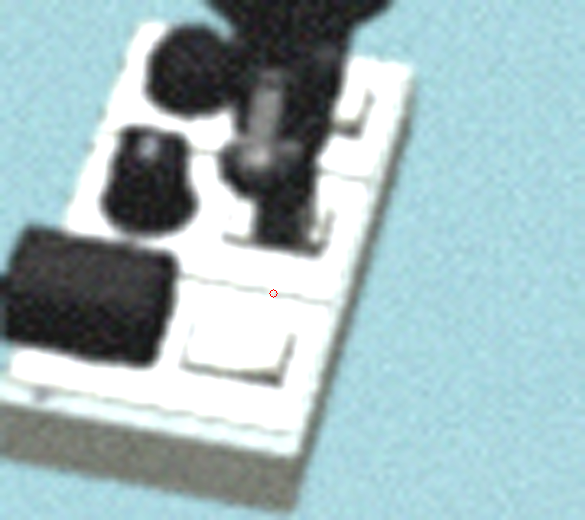

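The dark part of the finger ends at (290,245), about 7 px short of the predicted tip at (273,293). A light pad could be lost in the glare, so I'll difference this against the first picture.

Run:
```python
from h import *
n=np.mean([imaging.capture("side").astype(float) for _ in range(4)],0); o=cv2.imread("pics/side0.png").astype(float)
d=np.abs(n-o).max(2)[205:228,360:386]
for i,r in enumerate(d): print(205+i,' '.join('%3d'%x for x in r))
p=np.array(bot.get_state()["tcp_pos"])
for q in([0,0,0],[0,0,10],[0,-10,0],[10,0,0],[0,0,19]): print(q,proj("side",p+q))
```

```text
205   2   2   6   2   3  10  33  72  99 127 152 148 146 144 135 151 143 129  84  17   3   7   4   5   3   3
206   4   2   4   3   4   4   2  16  53 107 148 150 143 127 140 146 141 125  80  19   4   2   5   3   5   9
207   5   2   0   0   4   8   3   0  42 100 136 149 144 146 151 138 128 118  77  21   3   5   2   1   3   5
208   4   5   4   2   3   9   6   8  47 107 145 153 136 146 152 140 130 115  85  25   2   1   4   7   1   3
209   5   5   2   4   1   0   1   7  49 113 146 148 130 143 156 141 120 113  73  25   2   4   3   3   5   7
210   5   4   5   5   1   4   4  10  55 116 145 149 140 153 153 142 125 102  56  14   4   5   3   1   3   1
211   1   0   3   2   1   1   0  14  45 103 130 137 133 135 131 130 110  85  40   9   2   3   3   6   4   2
212   4   4   2   3   1   6   3   3  12  34  51  60  63  67  65  59  49  35  15   0   2   5   2   1   3   7
213   3   1   5   7   3   4   0   2   2   8  16  15  14  15  19  15   8   2   3   4   3   4   6   2   3   1
214   2   4   1   3   0   1   2   3   6   2   1   3   2   9   6   6   6   6   2   3   6   1   2   7   6   5
215   2   2   3   5 
[... 878 characters left out ...]
4   2   5   3   3   4   2   6   2   3   1   1   3   3   2   3   4   2   7
224   2   4   2   3   1   1   2   4   3   4   3   3   3   4   1   5   4   1   5   1   1   3   4   0  10   1
225   6   3   3   4   2   4   2   2   4   4   3   1   3   4   1   2   5   7   2   5   3   3   1   0   5   2
226   6   5   1   6   4   5   2   3   3   2   4   3   1   4   3   5   3   2   3   1   5   3   2   3   3   3
227   1   5   1   2   3   1   1   2   2   7   7   2   2   2   3   5   3   1   4   4   6   4   2   2   3   1
[0, 0, 0] [372.32962484 220.46452268]
[0, 0, 10] [372.47089379 217.50321557]
[0, -10, 0] [373.65201289 217.70116508]
[10, 0, 0] [368.37058603 219.44067907]
[0, 0, 19] [372.59923746 214.81285047]
```

The tip really shows at (373,212), above the predicted (372,220). I'll back off and check the tip with the tool tilted forward, where both cameras should see it.

Run:
```python
from h import *
p=bot.get_state()["tcp_pos"]
bot.movel([p[0],p[1],150])
bot.move_ptp([520,-30,260],[np.pi,-1.0,0])
s=bot.get_state(); P=s["tcp_pos"]; print(s["t"],P,s["orientation"])
out=[]
for n in("side","top"):
    a=imaging.capture(n); u,v=proj(n,P); print(n,u,v); x,y=int(u)-45,int(v)-45
    print("crop",x,y); c=cv2.resize(a[y:y+90,x:x+90],(396,396),interpolation=cv2.INTER_CUBIC)
    c=cv2.convertScaleAbs(c,alpha=1.5,beta=20)
    cv2.circle(c,(int((u-x)*4.4),int((v-y)*4.4)),4,(0,0,255),1); out.append(c); cv2.imwrite(f"pics/{n}_t.png",a)
cv2.imwrite("pics/tilt.png",np.hstack(out))
```

```text
5.475 [520.57033481 -30.42344704 260.19426877] [ 3.14132969e+00 -9.99570981e-01 -8.99022170e-05]
side 371.1809814717052 179.19591085027199
crop 326 134
top 330.5820020188611 273.19708024368674
crop 285 228
```

View pics/tilt.png

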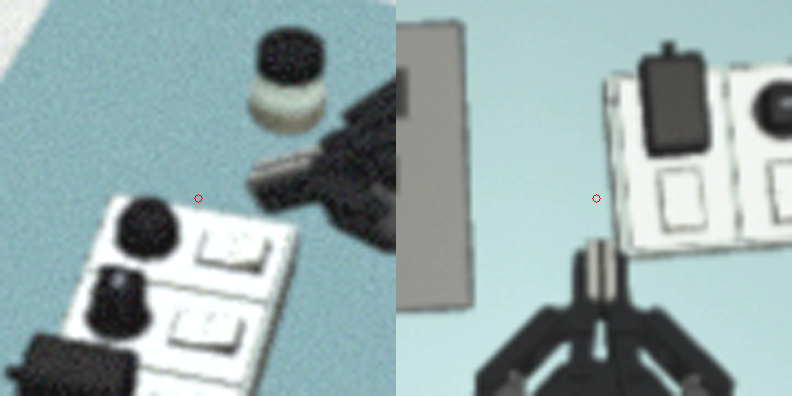

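The tip is at about (384,177.6) in side and (331,282.5) in top, well behind the reported TCP along the tool axis. I'll quantify that in the tool frame.

Run:
```python
from h import *
from meas import tri
s=bot.get_state(); Rt=R.from_euler("xyz",s["orientation"])
for a,b in(((331.1,282.5),(384.0,177.8)),((331.1,282.5),(384.5,176))):
    T,g=tri(a,b); print(T,g,"tool frame offset",Rt.inv().apply(T-s["tcp_pos"]).round(1))
print(s["qpos"])
for d in(25,28,31): 
    q=s["tcp_pos"]+Rt.apply([0,0,-d]); print(d,proj("top",q),proj("side",q))
```

```text
z1 [551.7 202.7  50.8] gap 0.5
z2 [554.3 166.5  49.8] gap 0.1
z3 [556.7 130.6  49.1] gap 1.2
z4 [557.7  95.2  51.9] gap 1.4
talk [505.5 145.6  44.3] gap 0.3
rl [547.5 -95.3  41.3] gap 1.8
rm [ 554.5 -164.5   41.7] gap 2.2
rr [ 561.6 -233.8   42.2] gap 2.5
[240.92 269.08] 24 [551.1 202.1  56. ]
[253.92 268.92] 24 [552.2 166.9  56. ]
[267.41 268.07] 29 [555.3 130.4  56. ]
[280.36 267.86] 28 [556.6  95.3  56. ]
[261.51 286.78] 249 [504.6 144.9  51. ]
rl [547.9 -94.8  45. ]
rm [ 555.2 -163.8   45. ]
rr [ 562.5 -233.    45. ]
[495.94517668 -31.68973564 270.99117423] 5.008397651834122 tool frame offset [ -4.7   1.1 -26.8]
[495.23275355 -31.41634361 276.39551313] 5.375329029938699 tool frame offset [ -0.6   0.9 -30.3]
[-0.43650934 -0.30573917 -1.2565843  -0.33428846  0.36347651  2.89457823]
25 [330.88856    281.64404496] [380.82927405 176.39971999]
28 [330.91744013 282.70473017] [382.02629331 176.08302476]
31 [330.94643919 283.76978338] [383.22677344 175.76541389]
```

The real fingertips sit about 28 mm behind the reported TCP along the tool axis, with almost no lateral error. I'll lower the commanded z by that amount and use force-guarded presses with a vertical tool.

Run:
```python
from h import *
o=[np.pi,0,0.105]
bot.move_ptp([532.5,-96.5,130],o)
bot.movel([532.5,-96.5,30])
s0=bot.get_state(); print(s0["t"],s0["contact_force"])
hit=bot.movel([532.5,-96.5,8],max_speed=15,threshold=10)
s=bot.get_state(); print(hit,s["t"],s["tcp_pos"],s["contact_force"])
c1=imaging.capture("side")
bot.movel([532.5,-96.5,110])
a=imaging.capture("side")
cv2.imwrite("pics/after1.png",cv2.convertScaleAbs(np.hstack([cv2.resize(x[175:255,330:420],None,fx=4.4,fy=4.4,interpolation=cv2.INTER_CUBIC) for x in(c1,a)]),alpha=1.3))
```

```text
7.5083 [ 0.19731302  0.3375581  -0.1270821 ]
True 8.575 [531.46879487 -96.56365619  12.87490022] [-1.20262693  0.64751776  5.7233229 ]
```

View pics/after1.png

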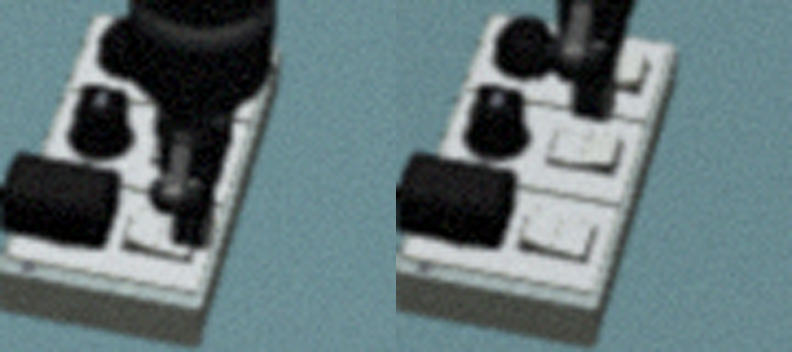

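The press stopped on force at TCP z = 12.9, and the left rocker's shading looks flipped compared with the middle one (the near edge has lost its raised side). A light touch will confirm: on gives contact about 4 mm lower than off.

Run:
```python
from h import *
bot.movel([532.5,-96.5,30])
hit=bot.movel([532.5,-96.5,8],max_speed=12,threshold=2)
s=bot.get_state(); print(hit,s["t"],s["tcp_pos"],s["contact_force"])
if hit:
    hit=bot.movel([532.5,-96.5,4],max_speed=12,threshold=14)
    s=bot.get_state(); print(hit,s["t"],s["tcp_pos"],s["contact_force"])
bot.movel([532.5,-96.5,110])
# to station: hover above zone 3
y=0.052
bot.move_ptp([555.5,130.4,110],[np.pi,0,y])
a=imaging.capture("side");cv2.imwrite("pics/s2.png",a)
g0=cv2.imread("pics/side0.png")
for n,i in(("before",g0),("after",a)): 
    print(n); print(i[222:238,354:382,1][::3])
```

```text
True 11.4583 [532.49688921 -96.4933678   12.93995551] [-1.15955746 -0.39459949  4.66213393]
True 11.75 [532.48863956 -96.52010394  12.90616348] [-0.8752527   0.49834289  5.2206865 ]
before
[[ 10   4  53 134 156 158 156 149 160 155 161 153 162 154 162 160 158 158
  157 159 160 158 151 147 143 136 119 117]
 [ 11  54 135 154 149 116 134 159 158 156 157 154 155 156 157 156 151 153
  155 157 146 152 153 154 158 140 127 101]
 [ 62 128 158 144 121 144 154 157 160 158 159 159 158 161 156 160 160 161
  152 122  91 122 150 157 141 125  98  63]
 [138 153 153 119  92  85  79  82  94 110 120 123 132 130 128 124 125 119
  107  88 126 151 154 146 126 101  66  58]
 [154 159 156 156 159 156 160 157 160 157 153 154 150 142 131 127 114 104
   89 106 146 158 148 135 112  67  61  91]
 [120 131 140 146 146 147 152 153 158 160 157 155 159 158 159 156 156 158
  161 159 156 145 135 116  76  60  84 103]]
after
[[ 10   7  66 140 165 168 166 160 156 162 163 167 169 171 170 166 166 170
  169 168 165 165 159 154 153 145 131 126]
 [  2  62 143 169 157 135 154 166 170 169 170 167 162 153 161 161 164 160
  155 160 163 161 166 168 165 153 139 106]
 [ 64 140 168 156 125 143 163 168 168 172 168 165 152 162 162 169 166 167
  167 150 108 130 159 164 150 135 108  68]
 [147 166 164 126  86  61  52  64  72  87 103 115 140 151 155 162 162 170
  148 103 125 161 166 152 136 110  72  67]
 [167 167 169 169 165 168 167 169 165 165 163 159 159 155 142 134 122 109
  101 118 155 164 156 140 122  75  66  96]
 [127 142 151 154 151 156 163 163 166 170 169 166 168 165 169 168 167 165
  170 168 166 162 142 126  77  67  91 108]]
```

Contact came at z = 12.94 with an immediate hard stop, and the shading has swapped, so the rocker is fully on and the tip offset is 31 mm. Zone 3 next, then the talk bar.

Run:
```python
from h import *
x,y=555.5,130.5
bot.movel([x,y,36])
print(bot.get_state()["contact_force"])
hit=bot.movel([x,y,16],max_speed=12,threshold=8)
bot.dwell(0.2)
s=bot.get_state(); print("zone",hit,s["t"],s["tcp_pos"],s["contact_force"])
bot.movel([x,y,60]); bot.dwell(.1)
x,y=505,145.2
bot.movel([x,y,60])
a=imaging.capture("side");cv2.imwrite("pics/s3.png",a)
bot.movel([x,y,32])
hit=bot.movel([x,y,8],max_speed=12,threshold=9)
bot.dwell(0.5)
s=bot.get_state(); print("talk",hit,s["t"],s["tcp_pos"],s["contact_force"])
a=imaging.capture("side");cv2.imwrite("pics/s4.png",a)
cv2.imwrite("pics/final.png",cv2.convertScaleAbs(cv2.resize(a[170:365,220:420],None,fx=3,fy=3,interpolation=cv2.INTER_CUBIC),alpha=1.4))
```

```text
[ 0.02847309 -0.00075632  0.20731322]
zone True 19.45 [555.91200277 130.54564905  20.38698586] [-0.95542191 -0.20559686  5.22681157]
talk True 22.7583 [505.54568789 145.24327516  14.15338338] [-0.83404689 -0.98863133  6.54723063]
```

View pics/final.png

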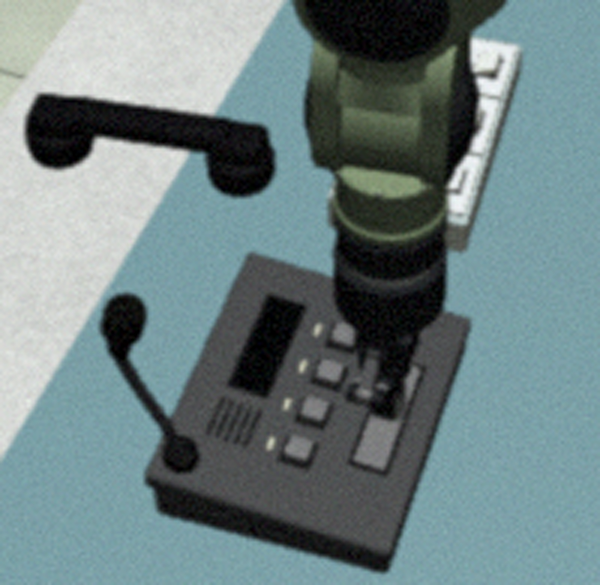

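The picture shows the fingers on the talk bar near (385,405), with the station, mic and handset where they stood. The bar is held with 6.5 N against the 4 N it needs. Zone 3 was pressed with 5.2 N against 3.5 N and then released. Handing in.

```bash
python3 -c "
from bench import bot
print(bot.sign_off())"
```

```text
the job is handed in; nothing more can be done
None
```

I switched on the left outlet (the oblong adapter's), pressed and released the third zone key, and handed the job in still holding the talk bar down at about 6.5 N; sign-off returned no verdict.

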